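Close the clamped compound pot and press its lid home

TASK

Take the oblong brass lid out of the wooden rack, where it can only be held by its two ends, lay it on the cork pad and let go, then take it again across its width, because the vise jaws leave no room at the ends of the pot. Set it plug down into the mouth of the oblong pot so that it stands there loosely and let go; then press it down from above until both ends are fully home on the rim, lift off, and press down on top once more, firmly, to confirm that it no longer gives. Leave the round lid and the other things on the bench where they are, and leave the lid closed.

Things in the scene. Friction and masses are not known exactly. Their poses are not given: they have to be found in the camera images.
- lid: Oblong brass lid, 90 g: flat flange 62 mm (x) by 46 mm (y), 10 mm thick, over a plug 50 x 30 mm, 12 mm deep, its lowest 4 mm only 44 x 24 mm as lead-in. Origin: centre of the plug's underside; z up, the flange lies 12 to 22 mm above it. Fits the pot either way round. Starts upright, standing on its plug in one of the rack's two channels, x along the channel.
- lid_end_a (a point): Point on the lid at the flange's underside, 25 mm along +x from the lid's middle: the +x end's height. Axes as the lid's.
- lid_end_b (a point): The same at the -x end of the lid.
- round_lid: A round brass lid, flange 46 mm in diameter, 22 mm high in all, in the other channel of the rack. It does not fit the pot: leave it. Origin: centre of its underside.
- rack: Fixed dark wooden rack, 84 mm (x) by 136 mm (y). Base 8 mm thick; two channels along x, 52 mm wide, middles at y = +34 and -34 mm, open at both ends, between walls that stand to 34 mm above the bench (4 mm above a lid's top, 3 mm beside the lid: no room for fingers). Origin: centre of its underside.
- pad: Fixed cork pad on the bench, 110 x 110 mm, 6 mm thick. Origin: centre of its underside.
- vise: Fixed low steel vise in a glass dish (156 mm across, 14 mm high), holding the brass pot: outside 60 mm (x) by 40 mm (y), walls 3 mm, rim 78 mm above the bench. Jaws at its +x and -x ends, 36 mm wide, rise 9 mm above the rim, there 34 mm from the middle; its y sides are free. Below 40 mm height the vise is 53 mm in radius. Origin: centre of the underside, on the bench, under the pot.
- pot_mouth (a point): Centre of the pot's 54 x 34 mm mouth at rim height; x along its long side, z up. Inside, a stiff seal under each end (15 mm from the middle) keeps a lid 5 to 6 mm proud. Each seal gives at about 6 N (12 N pressed in the middle), has no spring and stays down. Home: flange resting on the rim, lid origin 12 mm below the rim, lid top 10 mm above it, 1 mm above the jaws.
- burnisher: Bystander: burnishing tool with a dark wooden ball handle 44 mm thick, about 105 mm long, lying on the bench. Origin: below the handle's back end.
- jar: Bystander: small glass jar with a cap, 40 mm across, 45 mm high. Origin: centre of its underside.
- brush: Bystander: brush about 150 mm long lying on the bench. Origin: underside of it, near its middle.
There are look-alikes about, which are no part of the job. There is more than one size of the vise; the one meant has the size given above.

How it is judged:
By the outcome, as a careful person would: the job done as asked, in the order asked, and still so for the second after the job is handed in, with the robot touching nothing.
It also fails if it takes over 67 s, if anything falls off the work surface, if the arm or the gripper's body presses on something with over 40 N, if the wrist force passes 120 N, or if a joint passes its speed limit or range.

ROBOT

A 6-joint arm with a two-finger parallel gripper is mounted at the origin on the work surface. World frame = base frame: x ahead of the robot, y to its left, z up, the work surface at z = 0. Lengths are in m, angles in degrees, forces in N, time in s.
With the tool pointing down it reaches from about 0.3 to 0.75 m from the base axis. Payload 8.5 kg.
Tool frame: the origin (TCP) lies between the finger pads; the fingertips stand 17 mm ahead of it and the grasp point (between the pads) lies 2 mm behind it (env.tip_reach is the distance from the TCP to the fingertips, in m); z points along the fingers, y is the line along which they close (so a half turn about z gives the same grasp; the last joint's range is limited). The gripper opens to 85 mm and grips with 20 to 120 N. Pads are 22 mm wide; open, the fingers measure 114 mm over their backs; the gripper's body (76 mm by 85 mm) begins 54 mm behind the grasp point. The pads swing forward as they close: fully open they stand 13 mm farther back than shut.
Start: joints at [-77.481, 21.807, 74.336, -0, 83.858, -12.336], TCP at [0.231, -0.499, 0.248] pointing down, gripper open.
Joint ranges: [-178.18, 178.18], [-50.72, 133.34], [12.68, 142.11], [-81.47, 261.47], [9.98, 163.14], [-165.26, 165.26]. Speed limits (degrees/s): [136.94, 136.94, 180, 180, 180, 180].

INTERFACE

Orientations are given as a 3x3 rotation matrix whose columns are the frame's x, y, z axes.
In Python, from rig import env, viewer gives the robot as it stands.
- The arm moves only by the tool move_arm, never from a script. Its argument "motion" is a list of rows, each a list of 2 entries, a list of its own where there are three numbers: the shift along the tool's x, y, z normalised to -1 to 1, where 1 is 50 mm, then the turn, a rotation vector about the tool's x, y, z normalised to -1 to 1, where 1 is 8 degrees. A call has 1 to 20 rows; each row shifts and turns the commanded pose from where the row before left it, along the tool's axes as they then stand; what a row does not reach is not made up. A row lasts 1/10 s, in which the tool goes at most 50 mm and 8.59 degrees, less where a joint would pass 70% of its speed; a pose out of reach is approached as far as the arm can. A call with a number of a shift or a turn outside -1 to 1 is refused whole. A call with a gripper value outside its range is refused whole. "claw" is the closure, from 0 (fully open) to 1 (shut), set as the call begins (left out, the last holds). The fingers move at their own pace and stop on an object; "force" is the grip in N (left out, the last holds). Time passes only in rows, so rows that do not move let the fingers close. It gives the time, the measured TCP pose, the force, the opening and the grip force at its end, in the units of the state.
- env.observe(): the state, without advancing time (a new reading comes with each control period).
- viewer.get_image(name): name is "scene" or "top" or "wrist"; returns a dict with "frame" (420x560x3 uint8, red, green, blue), "depth" (420x560 float32, m along the optical axis (not along the pixel's ray), 0 where there is no reading), "fx", "fy", "cx", "cy" (pixels), "eye" and "attitude" of the camera in the world; the wrist camera has in their place "T_tool_cam" (4x4, takes a point from camera to tool coordinates, whose origin is the TCP and whose axes are the flange's). Camera axes: x right, y up, looking along -z (the intrinsics and any distortion apply to the point x, -y, -z); pixel columns grow to the right and rows downward; lengths in m; the calibration is good to about 2 mm. A picture is of the moment at which its call begins: read the wrist's pose just before it.
- env.close_job(): hands the job in; it is judged then, once.
The state is a dict: "time_s": time; "q": joint angles; "qvel": joint speeds; "joint_efforts": joint torques, N m; "position": TCP position; "tool_rot": TCP orientation; "ft_force": force on the tool from outside, world axes, zero at the start; "wrist_torque": the same for the moment, N m; "grip_width": finger opening in m; "gripper_force": force on a finger pad.
Only numpy, scipy, OpenCV 4.12 (cv2) and the standard library are available. Lean on these libraries where they do the work, as an engineer would, in place of code of your own. Each camera call takes 0.05 s, during which the arm holds its last target. There are 200 camera calls.

## Working session

There is one attempt and no reset: what is moved stays moved. The work goes in short steps, Python scripts to look and compute and a tool call to move; the robot and the scene stay as the last step left them, time stands still between calls to the robot, and variables do not carry over. Pictures are saved under pics/ and viewed, at most 10 in all, crops included, and the job is handed in when it is done.

Besides the shell and the picture viewer there is one more tool, called after "Call:" in YAML: its name, and indented under it one key for each argument. move_arm: Moves the arm, as the interface text tells. Scaled input: -1 to 1 covers 50 mm each way for a shift and 8 degrees each way for a turn. Its arguments: {"type":"object","properties":{"motion":{"type":"array","items":{"type":"array"}},"claw":{"type":"number"},"force":{"type":"number"}},"required":["motion"]}

```bash
ls; mkdir -p pics; cat > h.py <<'E'
import numpy as np, cv2
from rig import env, viewer
def cam(name):
    s=env.observe(); d=viewer.get_image(name)
    if 'T_tool_cam' in d:
        T=np.eye(4);T[:3,:3]=np.array(s['tool_rot']);T[:3,3]=s['position'];T=T@np.array(d['T_tool_cam'])
    else:
        T=np.eye(4);a=np.array(d['attitude']);T[:3,:3]=a if a.shape==(3,3) else np.nan;T[:3,3]=d['eye']
    d['T']=T; return d
def ray(d,u,v,z):
    r=d['T'][:3,:3]@np.array([(u-d['cx'])/d['fx'],-(v-d['cy'])/d['fy'],-1.]);e=d['T'][:3,3]
    return e+r*(z-e[2])/r[2]
def cloud(d):
    Z=d['depth'];v,u=np.mgrid[:Z.shape[0],:Z.shape[1]]
    P=np.stack([(u-d['cx'])/d['fx']*Z,-(v-d['cy'])/d['fy']*Z,-Z],-1)
    return P@d['T'][:3,:3].T+d['T'][:3,3]
def save(n,im): cv2.imwrite(n,im[:,:,::-1])
E
python3 - <<'E'
from h import *
print(env.observe())
for n in ('top','scene'):
    d=cam(n); np.savez(n+'.npz',**d); save(f'pics/{n}0.png',d['frame']); print(n,[k for k in d],d['fx'],d['T'])
E
```

```text
pics
{'time_s': 0.0, 'q': array([-7.74815309e+01,  2.18396104e+01,  7.43879692e+01, -1.60513201e-03,
        8.38586056e+01, -1.23353607e+01]), 'qvel': array([-0.05459975, -0.01830784, -0.05386601, -0.01605718,  0.00917138,
        0.02381658]), 'joint_efforts': array([-1.03666625e-03, -4.48464203e+01, -2.31279051e+01, -3.03533134e-04,
        4.82337840e-03, -2.25352392e-05]), 'position': array([ 0.23109738, -0.49876753,  0.24770577]), 'tool_rot': array([[ 9.07381783e-01,  4.20307238e-01, -3.53237262e-04],
       [ 4.20307284e-01, -9.07380653e-01,  1.46241803e-03],
       [ 2.94144224e-04, -1.47543967e-03, -9.99998868e-01]]), 'ft_force': array([-0.35665635, -0.22730625, -0.76062594]), 'wrist_torque': array([ 0.00943869, -0.0560876 ,  0.02323943]), 'gripper_force': 0.0, 'grip_width': 0.08519931890495118}
top ['frame', 'depth', 'fx', 'fy', 'cx', 'cy', 'eye', 'attitude', 'T'] 413.52124890646974 [[ 0.02739082  0.99652932 -0.07860695  0.42363574]
 [-0.99937973  0.02904045  0.01991978 -0.00477956]
 [ 0.02213343  0.07801257  0.99670665  0.92623404]
 [ 0.          0.          0.          1.        ]]
scene ['frame', 'depth', 'fx', 'fy', 'cx', 'cy', 'eye', 'attitude', 'T'] 484.95455398072977 [[-0.2453985  -0.59417897  0.76598364  1.35234802]
 [ 0.96931326 -0.16224297  0.18468627  0.19380364]
 [ 0.01453876  0.78779983  0.61575973  0.78632337]
 [ 0.          0.          0.          1.        ]]
```

View pics/top0.png

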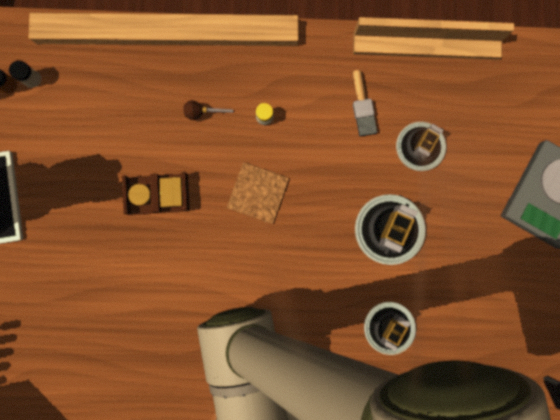

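View pics/scene0.png

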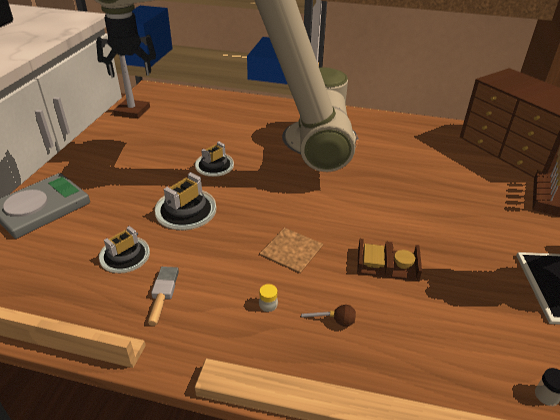

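The top view shows the oblong lid at (172,192), with the round lid at (139,194) as its look-alike. There are three vises: the large one at (390,230), and small ones at (421,146) and (389,327). The pad is at (258,193). By shape and size I choose the lid at (172,192) and the vise at (390,230). Next I measure both and check a crop.

```bash
python3 - <<'E'
from h import *
d=dict(np.load('top.npz'));hsv=cv2.cvtColor(d['frame'],cv2.COLOR_RGB2HSV);C=cloud(d)
def rect(name,box,lo,hi,z):
    u0,v0,u1,v1=box;m=cv2.inRange(hsv[v0:v1,u0:u1],lo,hi)
    m=cv2.morphologyEx(m,cv2.MORPH_OPEN,np.ones((2,2)))
    c=max(cv2.findContours(m,0,2)[0],key=cv2.contourArea).reshape(-1,2)+[u0,v0]
    P=np.array([ray(d,u,v,z)[:2] for u,v in c])*1000
    r=cv2.minAreaRect(P.astype(np.float32)); print(name,np.round(r[0],1),np.round(r[1],1),round(r[2],1),'px',c.mean(0).round())
for n,(u,v) in dict(lid=(172,192),rnd=(139,194),base=(210,230),pad=(258,193),jaw=(389,242),dish=(358,240),l2=(168,186)).items(): print(n,hsv[v,u],C[v,u].round(4))
rect('lid',(155,170,190,215),(15,120,100),(35,255,255),.030)
rect('round',(124,175,155,215),(15,120,100),(35,255,255),.030)
rect('pad',(220,155,300,230),(8,60,120),(25,190,255),.006)
# pot/vise via height
for nm,box,lo,hi in (('jaws',(345,185,435,270),.070,.1),('rack',(115,165,195,222),.025,.04)):
    u0,v0,u1,v1=box;P=C[v0:v1,u0:u1].reshape(-1,3);P=P[(P[:,2]>lo)&(P[:,2]<hi)]
    r=cv2.minAreaRect((P[:,:2]*1000).astype(np.float32)); print(nm,len(P),np.round(r[0],1),np.round(r[1],1),round(r[2],1),P[:,2].max(),np.median(P,0).round(4))
f=d['frame']
a=cv2.resize(f[165:225,110:200],(800,533),interpolation=3);b=cv2.resize(f[185:275,345:435],(533,533),interpolation=3)
save('pics/crop.png',cv2.resize(np.hstack([a,b]),(800,320)))
E
```

```text
lid [ 19 183 189] [0.5269 0.2138 0.0308]
rnd [ 19 184 191] [0.5205 0.2848 0.0299]
base [ 12 182 153] [0.4477 0.1326 0.0026]
pad [ 14 165 170] [0.533  0.0284 0.008 ]
jaw [ 15  50 174] [ 0.4313 -0.2437  0.0879]
dish [ 23  46 187] [ 0.4344 -0.1954  0.0162]
l2 [ 19 182 192] [0.5395 0.2226 0.0326]
lid [525.7 216. ] [63.8 47.5] 2.9 px [169. 192.]
round [518.4 283.5] [44.9 47. ] 47.7 px [138. 195.]
pad [536.   24.9] [167.  177.9] 1.8 px [268. 198.]
jaws 804 [ 460.  -267.6] [41.4 91.9] 66.8 0.09157657534377894 [ 0.4613 -0.2668  0.0773]
rack 1682 [523.6 252.1] [ 83.7 137. ] 5.5 0.03940888789935448 [0.523  0.2441 0.0317]
```

View pics/crop.png

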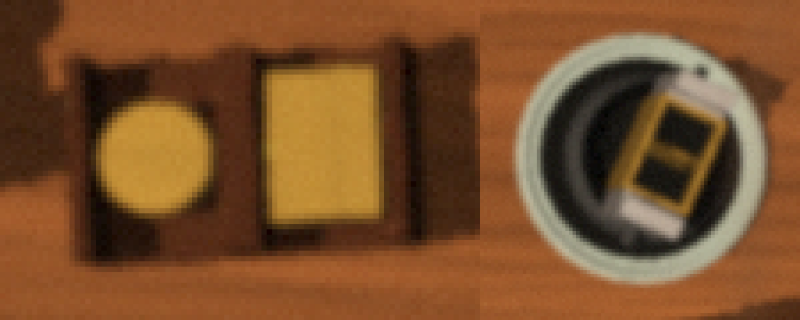

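The crop shows the oblong lid on the right-hand side of the rack at crop (322,145) and the round lid at (155,157). The large-vise pot has its mouth open at crop (680,155). The measured sizes (63.8x47.5, 83.7x137) fit the description. I move over the rack.

Call:
move_arm:
  motion:
    - [[0.67, -0.62, 0], [0, 0, 0]]
    - [[0.67, -0.62, 0], [0, 0, 0]]
    - [[0.67, -0.62, 0], [0, 0, 0]]
    - [[0.67, -0.62, 0], [0, 0, 0]]
    - [[0.67, -0.62, 0], [0, 0, 0]]
    - [[0.67, -0.62, 0], [0, 0, 0]]
    - [[0.67, -0.62, 0], [0, 0, 0]]
    - [[0.67, -0.62, 0], [0, 0, 0]]
    - [[0.67, -0.62, 0], [0, 0, 0]]
    - [[0.67, -0.62, 0], [0, 0, 0]]
    - [[0.67, -0.62, 0], [0, 0, 0]]
    - [[0.67, -0.62, 0], [0, 0, 0]]
    - [[0.67, -0.62, 0], [0, 0, 0]]
    - [[0.67, -0.62, 0], [0, 0, 0]]
    - [[0.67, -0.62, 0], [0, 0, 0]]
    - [[0.67, -0.62, 0], [0, 0, 0]]
    - [[0.67, -0.62, 0], [0, 0, 0]]

```text
time_s: 1.8
position: [0.5266, 0.2205, 0.248]
tool_rot: [[0.907, 0.421, -0.001], [0.421, -0.907, -0.0], [-0.001, -0.0, -1.0]]
ft_force: [1.5, -0.2, -0.1]
grip_width: 0.0858
gripper_force: 0.0
```

Call:
move_arm:
  motion:
    - [[0, 0, 0.1], [0, 0, -0.96]]
    - [[0, 0, 0.1], [0, 0, -0.96]]
    - [[0, 0, 0.1], [0, 0, -0.96]]
    - [[0, 0, 0.1], [0, 0, -0.96]]
    - [[0, 0, 0.1], [0, 0, -0.96]]
    - [[0, 0, 0.1], [0, 0, -0.96]]
    - [[0, 0, 0.1], [0, 0, -0.96]]
    - [[0, 0, 0.1], [0, 0, -0.96]]
    - [[0, 0, 0.1], [0, 0, -0.96]]
    - [[0, 0, 0], [0, 0, 0]]
  claw: 0.15

```text
time_s: 2.8
position: [0.526, 0.2184, 0.2024]
tool_rot: [[-0.07, 0.998, -0.002], [0.998, 0.07, -0.0], [-0.0, -0.002, -1.0]]
ft_force: [0.6, 0.1, -0.6]
grip_width: 0.0727
gripper_force: 0.0
```

```bash
cat >> h.py <<'E'
def go(xyz,yaw=None):
    "tool-axes units (50mm/8deg): shift (in present axes), levelling turn and yaw turn"
    s=env.observe();R=np.array(s['tool_rot']);p=np.array(s['position'])
    print('p',p.round(4),'yaw',np.degrees(np.arctan2(R[1,0],R[0,0])).round(2),'tilt',R[:2,2].round(4),'w',round(s['grip_width'],4),'t',round(s['time_s'],2),'F',np.round(s['ft_force'],1))
    print('units',(R.T@(np.array(xyz)-p)/.05).round(3),'zturn',None if yaw is None else round(-((yaw-np.degrees(np.arctan2(R[1,0],R[0,0]))+180)%360-180)/8,3))
def brass(d,z,box=None,lo=(14,110,90),hi=(35,255,255),save_as=None):
    "min-area rect of brass blobs cast on plane z"
    m=cv2.inRange(cv2.cvtColor(d['frame'],cv2.COLOR_RGB2HSV),lo,hi)
    if box: k=np.zeros_like(m);k[box[1]:box[3],box[0]:box[2]]=1;m=m*k
    m=cv2.morphologyEx(m,cv2.MORPH_OPEN,np.ones((3,3)))
    for c in cv2.findContours(m,0,1)[0]:
        if cv2.contourArea(c)<800: continue
        c=c.reshape(-1,2);P=np.array([ray(d,u,v,z)[:2] for u,v in c])*1000
        r=cv2.minAreaRect(P.astype(np.float32));print('brass',np.round(r[0],1),np.round(r[1],1),round(r[2],1),'px',c.mean(0).round(),c.min(0),c.max(0))
E
python3 - <<'E'
from h import *
print(env.tip_reach)
d=cam('wrist'); save('pics/w1.png',d['frame']); np.savez('w1.npz',**d)
print(d['T_tool_cam'],d['fx']); brass(d,.030)
go((.5257,.216,.12),94)
E
```

```text
0.017
[[ 5.90971501e-04  9.52567843e-01  3.04325738e-01  7.98533077e-02]
 [ 9.99999825e-01 -5.52505335e-04 -2.12511051e-04  2.62251881e-04]
 [-3.42895997e-05  3.04325810e-01 -9.52568003e-01 -1.26437631e-01]
 [ 0.00000000e+00  0.00000000e+00  0.00000000e+00  1.00000000e+00]] 335.57254600767766
brass [529.6 221. ] [69.4 53.1] 1.2 px [285. 194.] [246 168] [323 224]
brass [521. 287.] [46.5 48.4] 2.7 px [281. 124.] [252  91] [306 150]
brass [532.8 183.6] [619.1 389. ] 4.0 px [283. 196.] [0 0] [559 395]
p [0.5262 0.2185 0.2029] yaw 93.81 tilt [-0.0011 -0.0002] w 0.0726 t 2.85 F [-0.9 -0.6 -0.9]
units [-0.049 -0.012  1.658] zturn -0.023
```

View pics/w1.png

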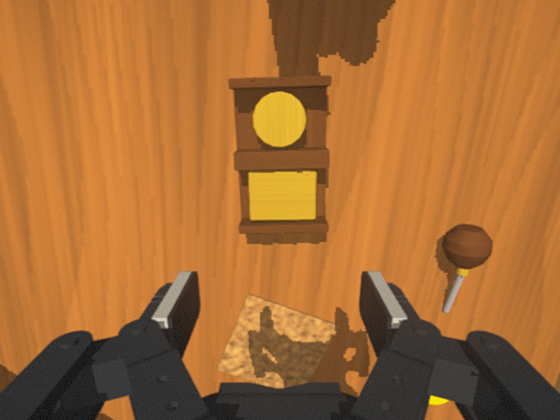

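The wrist view shows the lid at (282,196), the round lid at (280,119), the pad at (290,340) and the fingertips at (185,275) and (372,275). I tighten the colour mask.

```bash
python3 - <<'E'
from h import *
d=dict(np.load('w1.npz'));hsv=cv2.cvtColor(d['frame'],cv2.COLOR_RGB2HSV);C=cloud(d)
for u,v in((282,196),(240,60),(280,119),(300,320)):print(hsv[v,u],C[v,u].round(4))
h0=int(hsv[196,282,0]);
brass(d,.030,(235,90,335,232),(h0-3,200,150),(h0+3,255,255))
# fingertips in tool frame
p=C-env.observe()['position'];R=np.array(env.observe()['tool_rot']);q=p@R
for box in((150,262,205,325),(355,262,410,325)):
    k=q[box[1]:box[3],box[0]:box[2]].reshape(-1,3);k=k[(d['depth'][box[1]:box[3],box[0]:box[2]].ravel()>0)&(abs(k[:,2])<.05)]
    print('tip z max',np.percentile(k[:,2],[50,95,99]).round(4),'y',np.percentile(abs(k[:,1]),[1,99]).round(4))
# pad: same hue as the wood, take points 3-12 mm above bench
m=(abs(C[...,2]-.006)<.003)
m[:290]=0;m=cv2.morphologyEx((m*255).astype(np.uint8),cv2.MORPH_OPEN,np.ones((3,3)))
t=dict(np.load('top.npz'));Ct=cloud(t)
m=np.zeros((420,560),bool);m[150:235,215:300]=1
b=np.median(Ct[235:260,215:300,2]);print('bench z',b)
m&=(Ct[...,2]>b+.0035);P=Ct[m][:,:2]*1000;r=cv2.minAreaRect(P.astype(np.float32));print('pad',m.sum(),np.round(r[0],1),np.round(r[1],1),r[2],np.median(P,0))
E
```

```text
[ 21 205 225] [0.5284 0.221  0.0306]
[ 14 186 201] [0.4825 0.3357 0.0018]
[ 22 202 228] [0.5217 0.2886 0.029 ]
[ 16 160 199] [0.5595 0.0741 0.0078]
tip z max [-0.0122  0.0042  0.007 ] y [0.0357 0.0491]
tip z max [-0.0122  0.0043  0.0072] y [0.0362 0.0494]
bench z 0.0006997847193233042
pad 2372 [526.9  28. ] [209.  183.6] 2.228240728378296 [533.05464259  29.02109688]
```

```bash
python3 - <<'E'
from h import *
d=dict(np.load('w1.npz'))
brass(d,.030,(235,90,335,232),(19,170,150),(26,255,255))
t=dict(np.load('top.npz'))
print('pad corners',[ray(t,u,v,.006).round(3) for u,v in((246,163),(290,178),(274,222),(228,208))])
E
```

```text
brass [528.3 221.1] [61.7 45.5] 4.6 px [282. 195.] [248 171] [316 219]
brass [520.8 288.4] [44.8 45.3] 4.1 px [279. 119.] [253  91] [305 146]
pad corners [array([0.6  , 0.058, 0.006]), array([ 0.569, -0.042,  0.006]), array([ 0.469, -0.009,  0.006]), array([0.498, 0.094, 0.006])]
```

Call:
move_arm:
  motion:
    - [[0.03, 0.04, 0.6], [0, 0, -0.1]]
    - [[0, 0, 0.7], [0, 0, 0]]
    - [[0, 0, 0.7], [0, 0, 0]]
    - [[0, 0, 0.6], [0, 0, 0]]
    - [[0, 0, 0.4], [0, 0, 0]]
    - [[0, 0, 0.25], [0, 0, 0]]
    - [[0, 0, 0.15], [0, 0, 0]]
    - [[0, 0, 0.1], [0, 0, 0]]
    - [[0, 0, 0.1], [0, 0, 0]]
    - [[0, 0, 0], [0, 0, 0]]

```text
time_s: 3.85
position: [0.5284, 0.2202, 0.0234]
tool_rot: [[-0.083, 0.997, 0.0], [0.997, 0.083, 0.0], [0.0, 0.0, -1.0]]
ft_force: [-0.1, 0.6, 0.3]
grip_width: 0.0725
gripper_force: 0.0
```

Call:
move_arm:
  motion:
    - [[0, 0, 0], [0, 0, 0]]
    - [[0, 0, 0], [0, 0, 0]]
    - [[0, 0, 0], [0, 0, 0]]
    - [[0, 0, 0], [0, 0, 0]]
    - [[0, 0, 0], [0, 0, 0]]
    - [[0, 0, 0], [0, 0, 0]]
  claw: 0.5
  force: 35

```text
time_s: 4.45
position: [0.5286, 0.2202, 0.024]
tool_rot: [[-0.083, 0.997, 0.001], [0.997, 0.083, 0.0], [0.0, 0.001, -1.0]]
ft_force: [-1.2, 0.2, 6.6]
grip_width: 0.0611
gripper_force: 38.8
```

Call:
move_arm:
  motion:
    - [[0, 0, -0.1], [0, 0, 0]]
    - [[0, 0, -0.2], [0, 0, 0]]
    - [[0, 0, -0.4], [0, 0, 0]]
    - [[0, 0, -0.4], [0, 0, 0]]
    - [[0, 0, -0.3], [0, 0, 0]]
    - [[0, 0, -0.2], [0, 0, 0]]
    - [[0, 0, 0], [0, 0, 0]]

```text
time_s: 5.15
position: [0.5288, 0.2203, 0.1048]
tool_rot: [[-0.083, 0.997, 0.002], [0.997, 0.083, 0.0], [0.0, 0.003, -1.0]]
ft_force: [0.3, -1.1, -1.1]
grip_width: 0.0613
gripper_force: 38.4
```

```bash
python3 - <<'E'
from h import *
go((.536,.027,.104))
d=cam('wrist'); np.savez('w2.npz',**d); save('pics/w2.png',d['frame'])
E
```

```text
p [0.5288 0.2203 0.1048] yaw 94.78 tilt [0.0025 0.0005] w 0.0613 t 5.15 F [ 0.3 -1.1 -1.1]
units [-3.864 -0.178  0.014] zturn None
```

View pics/w2.png

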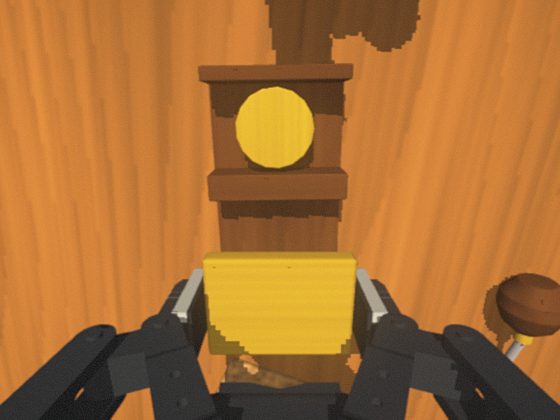

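The wrist view shows the lid held level at (280,305), with the round lid untouched at (275,127). On to the pad.

Call:
move_arm:
  motion:
    - [[-0.48, -0.02, 0], [0, 0, 0]]
    - [[-0.48, -0.02, 0], [0, 0, 0]]
    - [[-0.48, -0.02, 0], [0, 0, 0]]
    - [[-0.48, -0.02, 0], [0, 0, 0]]
    - [[-0.48, -0.02, 0], [0, 0, 0]]
    - [[-0.48, -0.02, 0], [0, 0, 0]]
    - [[-0.48, -0.02, 0], [0, 0, 0]]
    - [[-0.48, -0.02, 0], [0, 0, 0]]
    - [[0, 0, 0.4], [0, 0, 0]]
    - [[0, 0, 0.4], [0, 0, 0]]
    - [[0, 0, 0.4], [0, 0, 0]]
    - [[0, 0, 0.2], [0, 0, 0]]
    - [[0, 0, 0.1], [0, 0, 0]]
    - [[0, 0, 0.05], [0, 0, 0]]
    - [[0, 0, 0.04], [0, 0, 0]]
    - [[0, 0, 0.02], [0, 0, 0]]
    - [[0, 0, 0], [0, 0, 0]]

```text
time_s: 6.9
position: [0.5365, 0.0281, 0.0232]
tool_rot: [[-0.083, 0.997, 0.001], [0.997, 0.083, -0.0], [-0.0, 0.001, -1.0]]
ft_force: [0.0, 0.3, -1.4]
grip_width: 0.0614
gripper_force: 38.3
```

Call:
move_arm:
  motion:
    - [[0, 0, 0.02], [0, 0, 0]]
    - [[0, 0, 0.02], [0, 0, 0]]
    - [[0, 0, 0], [0, 0, 0]]
    - [[0, 0, 0], [0, 0, 0]]

```text
time_s: 7.3
position: [0.5365, 0.0281, 0.022]
tool_rot: [[-0.083, 0.997, 0.001], [0.997, 0.083, -0.0], [-0.0, 0.001, -1.0]]
ft_force: [-2.4, -0.0, 10.2]
grip_width: 0.0611
gripper_force: 39.5
```

Call:
move_arm:
  motion:
    - [[0, 0, 0], [0, 0, 0]]
    - [[0, 0, 0], [0, 0, 0]]
    - [[0, 0, 0], [0, 0, 0]]
    - [[0, 0, 0], [0, 0, 0]]
    - [[0, 0, -0.2], [0, 0, 0]]
    - [[0, 0, -0.4], [0, 0, 0]]
    - [[0, 0, -0.6], [0, 0, 0]]
    - [[0, 0, -0.6], [0, 0, 0]]
    - [[0, 0, -0.4], [0, 0, 0]]
  claw: 0.15

```text
time_s: 8.2
position: [0.5367, 0.0281, 0.1336]
tool_rot: [[-0.083, 0.997, 0.003], [0.997, 0.083, -0.0], [-0.001, 0.003, -1.0]]
ft_force: [-0.3, 0.5, 0.3]
grip_width: 0.0723
gripper_force: 0.0
```

Call:
move_arm:
  motion:
    - [[0, 0, 0], [0, 0, 0.94]]
    - [[0, 0, 0], [0, 0, 0.94]]
    - [[0, 0, 0], [0, 0, 0.94]]
    - [[0, 0, 0], [0, 0, 0.94]]
    - [[0, 0, 0], [0, 0, 0.94]]
    - [[0, 0, 0], [0, 0, 0.94]]
    - [[0, 0, 0], [0, 0, 0.94]]
    - [[0, 0, 0], [0, 0, 0.94]]
    - [[0, 0, 0], [0, 0, 0.94]]
    - [[0, 0, 0], [0, 0, 0.94]]
    - [[0, 0, 0], [0, 0, 0.94]]
    - [[0, 0, 0], [0, 0, 0.94]]
    - [[0, 0, 0], [0, 0, 0]]

```text
time_s: 9.5
position: [0.5363, 0.0282, 0.1314]
tool_rot: [[0.997, 0.078, 0.001], [0.078, -0.997, -0.0], [0.0, 0.0, -1.0]]
ft_force: [1.2, 1.0, -0.9]
grip_width: 0.073
gripper_force: 0.0
```

```bash
python3 - <<'E'
from h import *
go((.536,.0275,.022),4.6)
d=cam('wrist'); np.savez('w3.npz',**d); save('pics/w3.png',d['frame'])
brass(d,.028,None,(19,170,110),(26,255,255))
E
```

```text
p [0.5363 0.0282 0.1314] yaw 4.47 tilt [ 0.0005 -0.0001] w 0.073 t 9.5 F [ 1.2  1.  -0.9]
units [-0.008  0.012  2.189] zturn -0.016
brass [537.7  28.4] [61.8 45.8] 4.8 px [281. 217.] [249 177] [314 258]
```

View pics/w3.png

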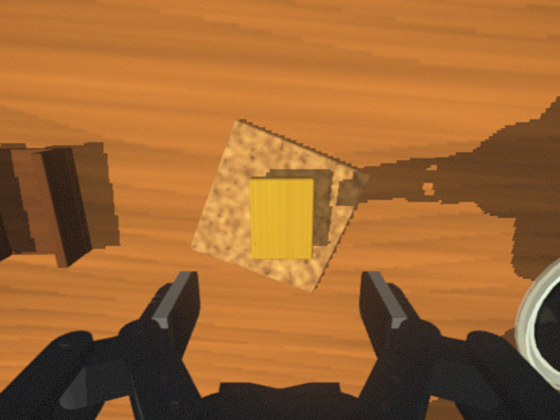

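The lid lies on the pad at (281,217), aligned with the tool. I grasp across its width.

Call:
move_arm:
  motion:
    - [[0, 0, 0.6], [0, 0, -0.03]]
    - [[0, 0, 0.6], [0, 0, 0]]
    - [[0, 0, 0.4], [0, 0, 0]]
    - [[0, 0, 0.25], [0, 0, 0]]
    - [[0, 0, 0.15], [0, 0, 0]]
    - [[0, 0, 0.13], [0, 0, 0]]
    - [[0, 0, 0], [0, 0, 0]]

```text
time_s: 10.25
position: [0.5363, 0.0282, 0.0242]
tool_rot: [[0.996, 0.084, -0.0], [0.084, -0.996, 0.0], [-0.0, -0.0, -1.0]]
ft_force: [-0.6, -0.0, -0.2]
grip_width: 0.0727
gripper_force: 0.0
```

Call:
move_arm:
  motion:
    - [[0, 0, 0], [0, 0, 0]]
    - [[0, 0, 0], [0, 0, 0]]
    - [[0, 0, 0], [0, 0, 0]]
    - [[0, 0, 0], [0, 0, 0]]
    - [[0, 0, 0], [0, 0, 0]]
    - [[0, 0, 0], [0, 0, 0]]
    - [[0, 0, 0], [0, 0, 0]]
  claw: 0.7

```text
time_s: 10.95
position: [0.5367, 0.0281, 0.0252]
tool_rot: [[0.997, 0.083, 0.002], [0.083, -0.997, -0.0], [0.002, 0.0, -1.0]]
ft_force: [-1.0, -0.7, 6.4]
grip_width: 0.0453
gripper_force: 36.4
```

Call:
move_arm:
  motion:
    - [[0, 0, -0.2], [0, 0, 0]]
    - [[0, 0, -0.5], [0, 0, 0]]
    - [[0, 0, -0.7], [0, 0, 0]]
    - [[0, 0, -0.7], [0, 0, 0]]
    - [[-0.2, 0.58, -0.6], [0, 0, 0]]
    - [[-0.2, 0.58, -0.6], [0, 0, 0]]
    - [[-0.2, 0.58, -0.6], [0, 0, 0]]
    - [[-0.2, 0.58, -0.2], [0, 0, 0]]
    - [[-0.2, 0.58, 0], [0, 0, 0]]
    - [[-0.2, 0.58, 0], [0, 0, 0]]
    - [[-0.2, 0.58, 0], [0, 0, 0]]
    - [[-0.2, 0.58, 0], [0, 0, 0]]
    - [[-0.2, 0.58, 0], [0, 0, 0]]
    - [[-0.2, 0.58, 0], [0, 0, 0]]
    - [[0, 0, 0], [0, 0, 0.9]]
    - [[0, 0, 0], [0, 0, 0.9]]
    - [[0, 0, 0], [0, 0, 0.9]]
    - [[0, 0, 0], [0, 0, 0.8]]
    - [[0, 0, 0], [0, 0, 0]]

```text
time_s: 12.85
position: [0.4606, -0.269, 0.2298]
tool_rot: [[0.919, -0.395, 0.0], [-0.395, -0.919, -0.0], [0.0, -0.0, -1.0]]
ft_force: [0.5, 0.5, -1.0]
grip_width: 0.045
gripper_force: 36.3
```

```bash
python3 - <<'E'
from h import *
go((.460,-.268,.15),-23.2)
d=cam('wrist'); np.savez('w4.npz',**d); save('pics/w4.png',d['frame'])
C=cloud(d)
m=np.ones((420,560),bool);m[255:]=0
for lo,hi in((.076,.081),(.084,.092),(.072,.1)):
    P=C[m&(C[...,2]>lo)&(C[...,2]<hi)]
    r=cv2.minAreaRect((P[:,:2]*1000).astype(np.float32));print(lo,len(P),np.round(r[0],1),np.round(r[1],1),round(r[2],1))
E
```

```text
p [ 0.4606 -0.269   0.2298] yaw -23.28 tilt [ 0.0001 -0.    ] w 0.045 t 12.85 F [ 0.5  0.5 -1. ]
units [-0.019 -0.013  1.596] zturn -0.01
0.076 743 [ 472.6 -270.3] [40.  67.8] 66.6
0.084 672 [ 498.4 -281.3] [35.4 11.8] 66.5
0.072 2750 [ 471.7 -269.9] [40. 70.] 66.6
```

View pics/w4.png

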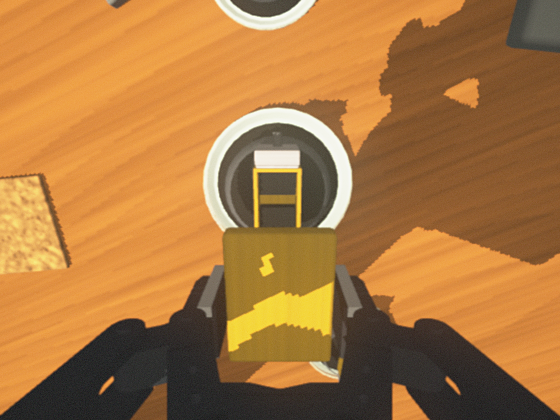

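The held lid at (280,295) hides the near half of the pot, whose rim is at (278,198). I back off along tool x and lower, to see the whole mouth.

Call:
move_arm:
  motion:
    - [[-0.5, 0, 0.3], [0, 0, 0]]
    - [[-0.5, 0, 0.3], [0, 0, 0]]
    - [[-0.5, 0, 0.3], [0, 0, 0]]
    - [[0, 0, 0], [0, 0, 0]]
    - [[0, 0, 0], [0, 0, 0]]

```text
time_s: 13.4
position: [0.3921, -0.2398, 0.1849]
tool_rot: [[0.92, -0.393, 0.001], [-0.393, -0.92, -0.001], [0.001, 0.0, -1.0]]
ft_force: [0.3, 0.5, -0.1]
grip_width: 0.0453
gripper_force: 36.2
```

```bash
python3 - <<'E'
from h import *
go((.460,-.268,.15),-23.2)
d=cam('wrist'); np.savez('w5.npz',**d); f=d['frame']
save('pics/w5.png',cv2.resize(f[40:260,140:420],(784,616))[:600])
C=cloud(d)
m=np.ones((420,560),bool);m[262:]=0
for lo,hi in((.075,.081),(.084,.092),(.073,.1)):
    k=(m&(C[...,2]>lo)&(C[...,2]<hi)).astype(np.uint8)
    n,L,st,_=cv2.connectedComponentsWithStats(k)
    for i in range(1,n):
        if st[i,4]<150: continue
        P=C[L==i];r=cv2.minAreaRect((P[:,:2]*1000).astype(np.float32));print(lo,len(P),np.round(r[0],1),np.round(r[1],1),round(r[2],1),st[i,:4])
brass(d,.078,(150,40,410,262),(17,120,80),(28,255,255))
E
```

```text
p [ 0.3921 -0.2398  0.1849] yaw -23.13 tilt [ 0.0007 -0.0006] w 0.0453 t 13.4 F [ 0.3  0.5 -0.1]
units [ 1.47  -0.015  0.699] zturn 0.009
0.075 2191 [ 461.3 -265.4] [40.1 68.8] 66.7 [245  56  63 110]
0.084 1314 [ 497.8 -281.2] [35.8 11.9] 67.1 [247  34  60  23]
0.084 954 [ 424.9 -249.9] [35.9 11.9] 66.6 [250 165  54  19]
0.073 4624 [ 461.4 -265.5] [40.1 91.2] 66.9 [245  34  63 150]
brass [ 373.7 -230.4] [85.8 27.6] 66.9 px [280. 245.] [223 227] [336 261]
brass [ 461.3 -265.1] [41.9 60.5] 66.9 px [276. 111.] [244  64] [308 159]
```

View pics/w5.png

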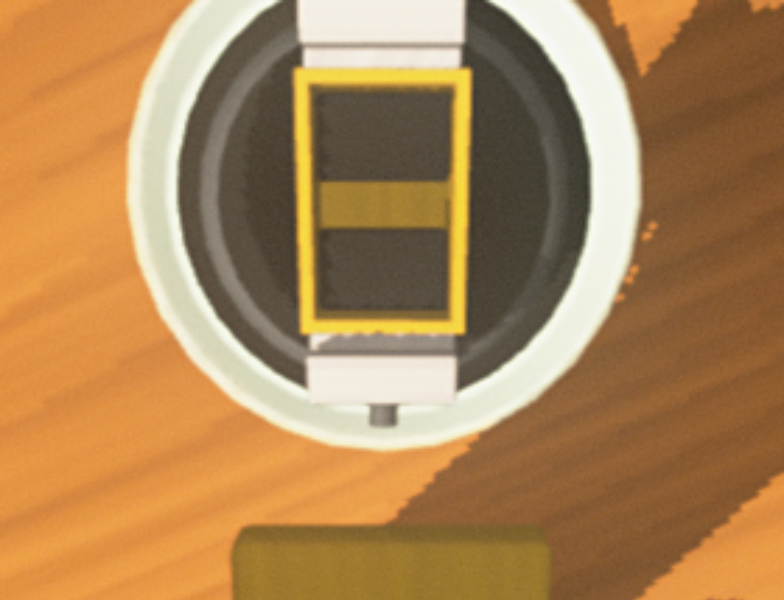

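The mouth is now fully seen, centred at crop (383,200). The pot reads (461.3,-265.4) at yaw -23.2, and the rim and jaw sizes match. I go above it.

```bash
python3 - <<'E'
from h import *
go((.4604,-.2650,.115),-23.2)
E
```

```text
p [ 0.3926 -0.2402  0.1851] yaw -23.14 tilt [ 0.0014 -0.0013] w 0.0452 t 13.45 F [ 0.2 -0.5 -0.2]
units [ 1.439 -0.078  1.405] zturn 0.008
```

Call:
move_arm:
  motion:
    - [[0.3, -0.02, 0], [0, 0, 0]]
    - [[0.4, -0.02, 0], [0, 0, 0]]
    - [[0.4, -0.02, 0], [0, 0, 0]]
    - [[0.24, -0.018, 0], [0, 0, 0]]
    - [[0.1, 0, 0.2], [0, 0, 0]]
    - [[0, 0, 0.4], [0, 0, 0]]
    - [[0, 0, 0.4], [0, 0, 0]]
    - [[0, 0, 0.3], [0, 0, 0]]
    - [[0, 0, 0.1], [0, 0, 0]]
    - [[0, 0, 0], [0, 0, 0]]
    - [[0, 0, 0], [0, 0, 0]]

```text
time_s: 14.55
position: [0.4599, -0.2647, 0.1149]
tool_rot: [[0.919, -0.394, 0.001], [-0.394, -0.919, -0.001], [0.001, 0.0, -1.0]]
ft_force: [0.4, -0.7, -1.2]
grip_width: 0.045
gripper_force: 36.3
```

```bash
python3 - <<'E'
from h import *
go((.4604,-.2650,.091),-23.2)
for _ in range(2): cam('wrist'); go((.4604,-.2650,.091),-23.2)
E
```

```text
p [ 0.4599 -0.2647  0.1149] yaw -23.21 tilt [ 0.0008 -0.0008] w 0.045 t 14.55 F [ 0.4 -0.7 -1.2]
units [0.011 0.002 0.478] zturn -0.001
p [ 0.4599 -0.2647  0.1151] yaw -23.21 tilt [ 0.0011 -0.001 ] w 0.0451 t 14.6 F [-0.1  0.4 -1.2]
units [0.011 0.001 0.481] zturn -0.002
p [ 0.4599 -0.2647  0.1151] yaw -23.22 tilt [ 0.0011 -0.0011] w 0.0456 t 14.65 F [-0.2 -0.2 -1.2]
units [0.012 0.002 0.482] zturn -0.002
```

Aligned. I lower slowly to .095 and check.

Call:
move_arm:
  motion:
    - [[0.01, 0, 0.15], [0, 0, 0]]
    - [[0, 0, 0.1], [0, 0, 0]]
    - [[0, 0, 0.06], [0, 0, 0]]
    - [[0, 0, 0.05], [0, 0, 0]]
    - [[0, 0, 0.04], [0, 0, 0]]
    - [[0, 0, 0], [0, 0, 0]]

```text
time_s: 15.25
position: [0.46, -0.2645, 0.0941]
tool_rot: [[0.919, -0.394, -0.0], [-0.394, -0.919, 0.0], [-0.0, -0.0, -1.0]]
ft_force: [-0.0, -0.2, -1.2]
grip_width: 0.0452
gripper_force: 36.3
```

Call:
move_arm:
  motion:
    - [[0, 0, 0.03], [0, 0, 0]]
    - [[0, 0, 0.02], [0, 0, 0]]
    - [[0, 0, 0], [0, 0, 0]]
    - [[0, 0, 0], [0, 0, 0]]

```text
time_s: 15.65
position: [0.4602, -0.2647, 0.0919]
tool_rot: [[0.919, -0.394, 0.0], [-0.394, -0.919, -0.0], [0.001, 0.0, -1.0]]
ft_force: [0.6, -1.3, -0.9]
grip_width: 0.0454
gripper_force: 36.3
```

Call:
move_arm:
  motion:
    - [[0, 0, 0.015], [0, 0, 0]]
    - [[0, 0, 0], [0, 0, 0]]
    - [[0, 0, 0], [0, 0, 0]]

```text
time_s: 15.95
position: [0.4602, -0.2647, 0.0912]
tool_rot: [[0.919, -0.394, 0.001], [-0.394, -0.919, -0.0], [0.001, 0.0, -1.0]]
ft_force: [1.4, -0.2, -0.3]
grip_width: 0.0454
gripper_force: 36.4
```

Call:
move_arm:
  motion:
    - [[0, 0, 0], [0, 0, 0]]
    - [[0, 0, 0], [0, 0, 0]]
    - [[0, 0, 0], [0, 0, 0]]
    - [[0, 0, 0], [0, 0, 0]]
    - [[0, 0, 0], [0, 0, 0]]
    - [[0, 0, -0.1], [0, 0, 0]]
    - [[0, 0, -0.3], [0, 0, 0]]
    - [[0, 0, -0.5], [0, 0, 0]]
    - [[0, 0, -0.5], [0, 0, 0]]
    - [[0, 0, -0.4], [0, 0, 0]]
    - [[0, 0, 0], [0, 0, 0]]
  claw: 0.15

```text
time_s: 17.05
position: [0.4608, -0.2652, 0.1839]
tool_rot: [[0.919, -0.394, 0.004], [-0.394, -0.919, -0.004], [0.005, 0.002, -1.0]]
ft_force: [-0.7, -0.4, 0.0]
grip_width: 0.0722
gripper_force: 0.0
```

Call:
move_arm:
  motion:
    - [[0, 0, 0], [0, 0, -0.94]]
    - [[0, 0, 0], [0, 0, -0.94]]
    - [[0, 0, 0], [0, 0, -0.94]]
    - [[0, 0, 0], [0, 0, -0.94]]
    - [[0, 0, 0], [0, 0, -0.94]]
    - [[0, 0, 0], [0, 0, -0.94]]
    - [[0, 0, 0], [0, 0, -0.94]]
    - [[0, 0, 0], [0, 0, -0.94]]
    - [[0, 0, 0], [0, 0, -0.94]]
    - [[0, 0, 0], [0, 0, -0.94]]
    - [[0, 0, 0], [0, 0, -0.94]]
    - [[0, 0, 0], [0, 0, -0.94]]
    - [[0, 0, 0], [0, 0, 0]]
  claw: 0.65

```text
time_s: 18.35
position: [0.4598, -0.2644, 0.1804]
tool_rot: [[0.389, 0.921, -0.001], [0.921, -0.389, 0.001], [0.0, -0.001, -1.0]]
ft_force: [-0.5, 0.2, 0.6]
grip_width: 0.0299
gripper_force: 0.0
```

```bash
cat > seat.py <<'E'
from h import *
import sys
go((.4602,-.2647,.115),66.8)
d=cam('wrist'); save(f'pics/{sys.argv[1]}.png',d['frame'])
brass(d,.093,None,(17,120,80),(28,255,255))
C=cloud(d);a=np.radians(-23.2);u=np.array([np.cos(a),np.sin(a)]);w=np.array([-u[1],u[0]])
q=C[...,:2]-[.4606,-.2650];s=q@u;t=q@w
R=(C[...,2]>.080)&(C[...,2]<.105)
for x in(-24,-12,0,12,24): 
    k=R&(abs(s-x/1000)<.003)&(abs(t)<.016);print(x,k.sum(),np.median(C[k][:,2]).round(4) if k.any() else None)
for y in(-15,15):
    k=R&(abs(t-y/1000)<.003)&(abs(s)<.025);print('y',y,k.sum(),np.median(C[k][:,2]).round(4) if k.any() else None)
k=R&(abs(s)>.036)&(abs(s)<.044)&(abs(t)<.015);print('jaw z',np.median(C[k][:,2]).round(4))
# tips
st=env.observe();Q=(C-st['position'])@np.array(st['tool_rot']);k=(d['depth']>0)&(abs(Q[...,2])<.03)&(abs(Q[...,1])<.04)&(abs(Q[...,0])<.014)
print('tip z',np.percentile(Q[k][:,2],[50,98,100]).round(4),'absy',np.percentile(abs(Q[k][:,1]),[2,98]).round(4))
E
python3 seat.py w6
```

```text
p [ 0.4598 -0.2644  0.1804] yaw 67.08 tilt [-0.0009  0.0008] w 0.0299 t 18.35 F [-0.5  0.2  0.6]
units [-0.003  0.011  1.308] zturn 0.035
brass [ 288.9 -252.7] [40.2 49.6] 61.0 px [ 57. 302.] [ 24 277] [ 91 325]
brass [ 461.6 -259.5] [53.8 61.8] 66.2 px [280. 222.] [234 184] [326 260]
-24 390 0.0943
-12 401 0.0944
0 380 0.0946
12 396 0.0946
24 389 0.0946
y -15 571 0.0945
y 15 635 0.0945
jaw z 0.0877
tip z [-0.0133  0.0117  0.017 ] absy [0.0144 0.0343]
```

View pics/w6.png

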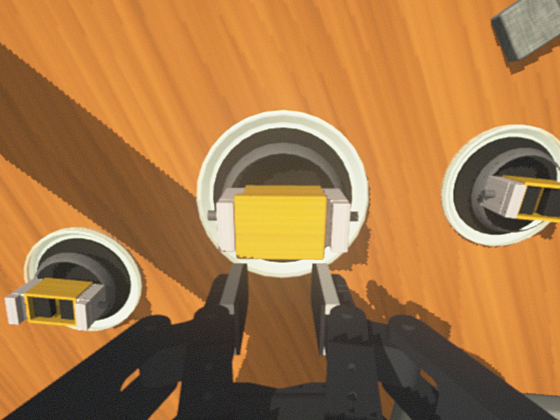

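The lid stands level between the jaws at (280,222), about 6 mm proud. I press with the fingers 30 mm apart over its ends.

Call:
move_arm:
  motion:
    - [[0, 0.01, 0.4], [0, 0, 0.03]]
    - [[0, 0, 0.4], [0, 0, 0]]
    - [[0, 0, 0.35], [0, 0, 0]]
    - [[0, 0, 0.15], [0, 0, 0]]
    - [[0, 0, 0.04], [0, 0, 0]]
    - [[0, 0, 0.03], [0, 0, 0]]
    - [[0, 0, 0], [0, 0, 0]]

```text
time_s: 19.1
position: [0.4607, -0.265, 0.1131]
tool_rot: [[0.395, 0.919, 0.001], [0.919, -0.395, -0.001], [-0.0, 0.001, -1.0]]
ft_force: [-0.1, -0.1, 0.0]
grip_width: 0.0296
gripper_force: 0.0
```

Call:
move_arm:
  motion:
    - [[0, 0, 0.02], [0, 0, 0]]
    - [[0, 0, 0.02], [0, 0, 0]]
    - [[0, 0, 0.02], [0, 0, 0]]
    - [[0, 0, 0], [0, 0, 0]]

```text
time_s: 19.5
position: [0.4608, -0.265, 0.1101]
tool_rot: [[0.394, 0.919, 0.001], [0.919, -0.394, -0.001], [-0.0, 0.001, -1.0]]
ft_force: [0.1, 0.7, 4.7]
grip_width: 0.0299
gripper_force: 2.2
```

Contact at about .110. I press on in 1 mm steps.

Call:
move_arm:
  motion:
    - [[0, 0, 0.02], [0, 0, 0]]
    - [[0, 0, 0.02], [0, 0, 0]]
    - [[0, 0, 0.02], [0, 0, 0]]
    - [[0, 0, 0], [0, 0, 0]]

```text
time_s: 19.9
position: [0.4608, -0.265, 0.1076]
tool_rot: [[0.394, 0.919, 0.001], [0.919, -0.394, -0.001], [-0.001, 0.002, -1.0]]
ft_force: [-0.8, 1.0, 9.8]
grip_width: 0.03
gripper_force: 4.6
```

Call:
move_arm:
  motion:
    - [[0, 0, 0.02], [0, 0, 0]]
    - [[0, 0, 0.02], [0, 0, 0]]
    - [[0, 0, 0], [0, 0, 0]]

```text
time_s: 20.2
position: [0.4608, -0.265, 0.1056]
tool_rot: [[0.394, 0.919, 0.001], [0.919, -0.394, -0.001], [-0.001, 0.002, -1.0]]
ft_force: [-1.0, 1.2, 9.2]
grip_width: 0.0302
gripper_force: 4.6
```

Call:
move_arm:
  motion:
    - [[0, 0, 0.02], [0, 0, 0]]
    - [[0, 0, 0.02], [0, 0, 0]]
    - [[0, 0, 0], [0, 0, 0]]

```text
time_s: 20.5
position: [0.4608, -0.265, 0.1045]
tool_rot: [[0.394, 0.919, 0.002], [0.919, -0.394, -0.002], [-0.001, 0.002, -1.0]]
ft_force: [-4.0, 3.9, 17.9]
grip_width: 0.0298
gripper_force: 9.4
```

Call:
move_arm:
  motion:
    - [[0, 0, 0.01], [0, 0, 0]]
    - [[0, 0, 0.01], [0, 0, 0]]
    - [[0, 0, 0], [0, 0, 0]]
    - [[0, 0, 0], [0, 0, 0]]

```text
time_s: 20.9
position: [0.4608, -0.265, 0.1044]
tool_rot: [[0.394, 0.919, 0.002], [0.919, -0.394, -0.002], [-0.001, 0.003, -1.0]]
ft_force: [-4.9, 5.9, 27.7]
grip_width: 0.0299
gripper_force: 13.9
```

Rigid at 28 N with no further movement. I lift off and measure.

Call:
move_arm:
  motion:
    - [[0, 0, -0.1], [0, 0, 0]]
    - [[0, 0, -0.4], [0, 0, 0]]
    - [[0, 0, -0.5], [0, 0, 0]]
    - [[0, 0, -0.5], [0, 0, 0]]
    - [[0, 0, 0], [0, 0, 0]]
    - [[0, 0, 0], [0, 0, 0]]

```text
time_s: 21.5
position: [0.4604, -0.2647, 0.1764]
tool_rot: [[0.394, 0.919, 0.0], [0.919, -0.394, -0.0], [-0.0, 0.0, -1.0]]
ft_force: [1.0, 0.3, 0.3]
grip_width: 0.0298
gripper_force: 0.0
```

```bash
python3 seat.py w7
```

```text
p [ 0.4604 -0.2647  0.1764] yaw 66.78 tilt [ 0.     -0.0001] w 0.0298 t 21.5 F [1.  0.3 0.3]
units [-0.002 -0.004  1.228] zturn -0.003
brass [ 289.7 -252.5] [40.4 49.6] 60.9 px [ 50. 307.] [ 20 281] [ 88 329]
brass [ 462.3 -258.2] [50.4 60.4] 66.8 px [279. 222.] [233 186] [325 258]
-24 384 0.0887
-12 393 0.0887
0 351 0.0887
12 396 0.0888
24 385 0.0886
y -15 566 0.0887
y 15 645 0.0887
jaw z 0.0877
tip z [-0.0135  0.0111  0.0158] absy [0.0147 0.0335]
```

The lid is level and 1 mm above the jaws, so it is home. Second, firm press.

Call:
move_arm:
  motion:
    - [[0, 0, 0.5], [0, 0, 0]]
    - [[0, 0, 0.5], [0, 0, 0]]
    - [[0, 0, 0.3], [0, 0, 0]]
    - [[0, 0, 0.08], [0, 0, 0]]
    - [[0, 0, 0.04], [0, 0, 0]]
    - [[0, 0, 0.03], [0, 0, 0]]
    - [[0, 0, 0.02], [0, 0, 0]]
    - [[0, 0, 0.02], [0, 0, 0]]
    - [[0, 0, 0], [0, 0, 0]]
    - [[0, 0, 0], [0, 0, 0]]

```text
time_s: 22.55
position: [0.4606, -0.2648, 0.1045]
tool_rot: [[0.394, 0.919, 0.001], [0.919, -0.394, -0.002], [-0.001, 0.002, -1.0]]
ft_force: [-5.2, 4.6, 18.2]
grip_width: 0.0301
gripper_force: 8.9
```

Call:
move_arm:
  motion:
    - [[0, 0, 0.01], [0, 0, 0]]
    - [[0, 0, 0.01], [0, 0, 0]]
    - [[0, 0, 0.005], [0, 0, 0]]
    - [[0, 0, 0], [0, 0, 0]]
    - [[0, 0, 0], [0, 0, 0]]
    - [[0, 0, 0], [0, 0, 0]]
    - [[0, 0, 0], [0, 0, 0]]

```text
time_s: 23.25
position: [0.4606, -0.2648, 0.1044]
tool_rot: [[0.394, 0.919, 0.002], [0.919, -0.394, -0.002], [-0.001, 0.003, -1.0]]
ft_force: [-9.1, 6.7, 29.4]
grip_width: 0.0298
gripper_force: 14.7
```

Call:
move_arm:
  motion:
    - [[0, 0, 0.01], [0, 0, 0]]
    - [[0, 0, 0], [0, 0, 0]]
    - [[0, 0, 0], [0, 0, 0]]
    - [[0, 0, 0], [0, 0, 0]]

```text
time_s: 23.65
position: [0.4606, -0.2649, 0.1044]
tool_rot: [[0.394, 0.919, 0.002], [0.919, -0.394, -0.003], [-0.002, 0.003, -1.0]]
ft_force: [-9.1, 6.8, 33.8]
grip_width: 0.0297
gripper_force: 17.0
```

Call:
move_arm:
  motion:
    - [[0, 0, -0.1], [0, 0, 0]]
    - [[0, 0, -0.4], [0, 0, 0]]
    - [[0, 0, -0.5], [0, 0, 0]]
    - [[0, 0, -0.5], [0, 0, 0]]
    - [[0, 0, 0], [0, 0, 0]]
    - [[0, 0, 0], [0, 0, 0]]

```text
time_s: 24.25
position: [0.4605, -0.2648, 0.1758]
tool_rot: [[0.394, 0.919, 0.001], [0.919, -0.394, -0.001], [-0.0, 0.001, -1.0]]
ft_force: [-0.3, 0.5, -0.9]
grip_width: 0.0296
gripper_force: 0.0
```

```bash
python3 seat.py w8; python3 -c "
from rig import env; print(env.close_job())"
```

```text
p [ 0.4605 -0.2648  0.1758] yaw 66.77 tilt [ 0.001  -0.0009] w 0.0296 t 24.25 F [-0.3  0.5 -0.9]
units [-1.000e-03 -9.000e-03  1.215e+00] zturn -0.003
brass [ 289.7 -252.5] [40.4 49.6] 61.1 px [ 52. 306.] [ 19 281] [ 87 330]
brass [ 462.2 -258.4] [51.  60.4] 66.8 px [279. 222.] [232 186] [325 259]
-24 391 0.0887
-12 379 0.0888
0 397 0.0887
12 383 0.0887
24 387 0.0887
y -15 573 0.0887
y 15 652 0.0887
jaw z 0.0877
tip z [-0.0135  0.0109  0.0157] absy [0.0148 0.0334]
the job is handed in; nothing more can be done
None
```

The brass lid is closed on the oblong pot: it measures level and 1 mm above the vise jaws, and it did not give under a second press of 34 N; the job was handed in at about 24 s of the 67 s limit.

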